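Spin-check the casters, scrap the ones that bind, slide the rest to the fitting station

ROBOT

A 6-joint arm with a two-finger parallel gripper is mounted at the origin on the work surface. World frame = base frame: x ahead of the robot, y to its left, z up, the work surface at z = 0. Lengths are in mm, angles in degrees, forces in N, time in s.
With the tool pointing down it reaches from about 275 to 1000 mm from the base axis. Payload 8.4 kg.
Tool frame: the origin (TCP) lies at the very end of the fingers, on their centre line; the grasp point (between the pads) lies r.pinch_z behind it (r.pinch_z is the distance from the TCP to the grasp point, in mm); z points along the fingers, y is the line along which they close (so a half turn about z gives the same grasp; the last joint's range is limited). The gripper opens to 85 mm and grips with 20 to 120 N. Pads are 22 mm wide; open, the fingers measure 114 mm over their backs; the gripper's body (76 mm by 85 mm) begins 54 mm behind the grasp point. The pads swing forward as they close: fully open they stand 13 mm farther back than shut.
Start: joints at [72.685, 20.225, 93.587, -0, 66.188, -0.138], TCP at [184.579, 597.125, 231.281] pointing down, gripper open.
Joint ranges: [-150.9, 150.9], [-52.94, 120.26], [3.33, 152.33], [-74.26, 254.26], [0, 154.13], [-172.89, 172.89]. Speed limits (degrees/s): [127.2, 127.2, 159.86, 180, 180, 180].

INTERFACE

Orientations are given as [roll, pitch, yaw] about the fixed x, y, z axes, in that order (R = Rz(yaw) Ry(pitch) Rx(roll)).
In Python, from station import r gives the robot as it stands. The module is installed in compiled form; this text tells all that it offers.
- The arm moves only by the tool step_arm, never from a script. Its argument "motion" is one flat list of numbers, 7 for each row, row after row: the shift along the tool's x, y, z in mm, then the turn, a rotation vector about the tool's x, y, z in degrees, then the opening, from 0 (shut) to 1 (fully open). A call has exactly 5 rows; each row shifts and turns the commanded pose from where the row before left it, along the tool's axes as they then stand; what a row does not reach is not made up. A row lasts 1/8 s, in which the tool goes at most 62.5 mm and 10.7 degrees, less where a joint would pass 70% of its speed; a pose out of reach is approached as far as the arm can. A call with a gripper value outside its range is refused whole. The fingers move at their own pace and stop on an object; "newtons" is the grip in N (left out, the last holds). Time passes only in rows, so rows that do not move let the fingers close, or fill a call up. It gives the time, the measured TCP pose, the force, the opening and the grip force at its end, in the units of the state.
- r.get_state(): the state, without advancing time (a new reading comes with each control period).
- r.snapshot(name): name is "scene" or "top" or "wrist"; returns the picture (400x640x3 uint8, red, green, blue); there is no depth.
- r.camera_model(name): a dict with "vertical_fov" (degrees; the focal length in pixels is half the picture's height over the tangent of half this angle, whatever the lens; pixels are square), "cx", "cy" (the principal point, pixels), "dist" ([k1, k2, p1, p2, k3] as OpenCV has them; the pictures are not rectified), "extrinsics" (4x4, takes a point from camera to world coordinates); the wrist camera has in their place "hand_eye" (4x4, takes a point from camera to tool coordinates, whose origin is the TCP and whose axes are the flange's). Camera axes: x right, y up, looking along -z (the intrinsics and any distortion apply to the point x, -y, -z); pixel columns grow to the right and rows downward; lengths in mm; the calibration is good to about 2 mm. A picture is of the moment at which its call begins: read the wrist's pose just before it. camera_model takes no time and is no camera call.
- r.close_job(): hands the job in; it is judged then, once.
The state is a dict: "t": time; "joint_pos": joint angles; "qd": joint speeds; "joint_efforts": joint torques, N m; "ee_pos": TCP position; "ee_rot": TCP orientation; "ft_force": force on the tool from outside, world axes, zero at the start; "wrist_torque": the same for the moment, N m; "grip_width": finger opening in mm; "gripper_force": force on a finger pad.
Only numpy, scipy, OpenCV 4.12 (cv2) and the standard library are available. Lean on these libraries where they do the work, as an engineer would, in place of code of your own. Each camera call takes 0.05 s, during which the arm holds its last target. There are 200 camera calls.

TASK

Check the upturned casters for the trolley: spin every wheel on its axle, one way only and by at least a quarter turn, and see whether it runs on freely. Put the casters whose wheel drags or binds in the steel scrap bin, and stand the free-running ones on their plates in the bays of the carrier, wheel up, one to a bay, while it is still at the checking station. When all are sorted, slide the carrier along its rail until it clicks into the detent of the fitting station on the right, and leave the other things on the bench alone.

Things in the scene. Friction and masses are not known exactly. Their poses are not given: they have to be found in the camera images.
- caster_1: zinc-plated fixed 75 mm caster standing upside down on its plate (95 x 70 x 5 mm), wheel up, one of 4 or 5 alike. Origin: centre of the plate's underside; x: rolling direction, long side of the plate; y: axle; yaw within 0.35 at first. Wheel 25 mm wide, axle 55 mm up, top 92.5 mm up. Fork: flat legs 41 mm apart outside, 32 mm wide, up to 64 mm, to be gripped along y. 0.5 to 0.8 kg
- wheel_1 (a joint): turn of caster_1's black rubber wheel on its axle bolt, rad, unlimited; 0 +- 0.15 at first, a chalk line across the tread then on top; grows as the top moves to the caster's +x. Flicked with a fingertip across the top, a sound wheel turns on the bolt and runs on by itself for 0.5 s or more; one that binds does not turn on its bolt (see the axle). They look alike
- axle_1 (a joint): turn of caster_1's axle bolt (18 mm flat heads with a chalk tick) in the fork, rad, 0 at first, same sense as the wheel. In a sound caster it stays still; a wheel that binds on its bolt drags the bolt round with it (some 1.5 N at the tread) and stops dead as the finger leaves
- caster_2: zinc-plated fixed 75 mm caster standing upside down on its plate (95 x 70 x 5 mm), wheel up, one of 4 or 5 alike. Origin: centre of the plate's underside; x: rolling direction, long side of the plate; y: axle; yaw within 0.35 at first. Wheel 25 mm wide, axle 55 mm up, top 92.5 mm up. Fork: flat legs 41 mm apart outside, 32 mm wide, up to 64 mm, to be gripped along y. 0.5 to 0.8 kg
- wheel_2 (a joint): turn of caster_2's black rubber wheel on its axle bolt, rad, unlimited; 0 +- 0.15 at first, a chalk line across the tread then on top; grows as the top moves to the caster's +x. Flicked with a fingertip across the top, a sound wheel turns on the bolt and runs on by itself for 0.5 s or more; one that binds does not turn on its bolt (see the axle). They look alike
- axle_2 (a joint): turn of caster_2's axle bolt (18 mm flat heads with a chalk tick) in the fork, rad, 0 at first, same sense as the wheel. In a sound caster it stays still; a wheel that binds on its bolt drags the bolt round with it (some 1.5 N at the tread) and stops dead as the finger leaves
- caster_3: zinc-plated fixed 75 mm caster standing upside down on its plate (95 x 70 x 5 mm), wheel up, one of 4 or 5 alike. Origin: centre of the plate's underside; x: rolling direction, long side of the plate; y: axle; yaw within 0.35 at first. Wheel 25 mm wide, axle 55 mm up, top 92.5 mm up. Fork: flat legs 41 mm apart outside, 32 mm wide, up to 64 mm, to be gripped along y. 0.5 to 0.8 kg
- wheel_3 (a joint): turn of caster_3's black rubber wheel on its axle bolt, rad, unlimited; 0 +- 0.15 at first, a chalk line across the tread then on top; grows as the top moves to the caster's +x. Flicked with a fingertip across the top, a sound wheel turns on the bolt and runs on by itself for 0.5 s or more; one that binds does not turn on its bolt (see the axle). They look alike
- axle_3 (a joint): turn of caster_3's axle bolt (18 mm flat heads with a chalk tick) in the fork, rad, 0 at first, same sense as the wheel. In a sound caster it stays still; a wheel that binds on its bolt drags the bolt round with it (some 1.5 N at the tread) and stops dead as the finger leaves
- caster_4: zinc-plated fixed 75 mm caster standing upside down on its plate (95 x 70 x 5 mm), wheel up, one of 4 or 5 alike. Origin: centre of the plate's underside; x: rolling direction, long side of the plate; y: axle; yaw within 0.35 at first. Wheel 25 mm wide, axle 55 mm up, top 92.5 mm up. Fork: flat legs 41 mm apart outside, 32 mm wide, up to 64 mm, to be gripped along y. 0.5 to 0.8 kg
- wheel_4 (a joint): turn of caster_4's black rubber wheel on its axle bolt, rad, unlimited; 0 +- 0.15 at first, a chalk line across the tread then on top; grows as the top moves to the caster's +x. Flicked with a fingertip across the top, a sound wheel turns on the bolt and runs on by itself for 0.5 s or more; one that binds does not turn on its bolt (see the axle). They look alike
- axle_4 (a joint): turn of caster_4's axle bolt (18 mm flat heads with a chalk tick) in the fork, rad, 0 at first, same sense as the wheel. In a sound caster it stays still; a wheel that binds on its bolt drags the bolt round with it (some 1.5 N at the tread) and stops dead as the finger leaves
- caster_5: zinc-plated fixed 75 mm caster standing upside down on its plate (95 x 70 x 5 mm), wheel up, one of 4 or 5 alike. Origin: centre of the plate's underside; x: rolling direction, long side of the plate; y: axle; yaw within 0.35 at first. Wheel 25 mm wide, axle 55 mm up, top 92.5 mm up. Fork: flat legs 41 mm apart outside, 32 mm wide, up to 64 mm, to be gripped along y. 0.5 to 0.8 kg
- wheel_5 (a joint): turn of caster_5's black rubber wheel on its axle bolt, rad, unlimited; 0 +- 0.15 at first, a chalk line across the tread then on top; grows as the top moves to the caster's +x. Flicked with a fingertip across the top, a sound wheel turns on the bolt and runs on by itself for 0.5 s or more; one that binds does not turn on its bolt (see the axle). They look alike
- axle_5 (a joint): turn of caster_5's axle bolt (18 mm flat heads with a chalk tick) in the fork, rad, 0 at first, same sense as the wheel. In a sound caster it stays still; a wheel that binds on its bolt drags the bolt round with it (some 1.5 N at the tread) and stops dead as the finger leaves
- carrier (a joint): travel of the aluminium carrier along its rail (beyond the casters), towards the robot's right (deck's -y), m: 0 = in the ball detent of the checking station (the start), 0.180 = in the detent of the fitting station; end stops at -0.008 and 0.188. About 9 N push it out of a detent or into one, 2 N in between; within some 5 mm of a detent the ball pulls it in and holds it
- deck (a point): centre of the floor of the carrier's middle bay, on the deck's top face, 55 mm above the bench; x, y as the rail's (y along the rail, within 0.08 rad of the world's). Three bays in a row, centres at y = +100, 0, -100 mm, each 102 (x) by 77 mm (y) inside between black strips 4 mm high, taking one caster's plate, long side along x (either way round). Rides with the carrier
- carrier_handle (a point): middle of the carrier's handle: a steel bar of 12 mm diameter, 84 mm long along the rail's x, 68 mm above the deck (123 mm above the bench) on two legs at the deck's +y end, 88 mm past the centre of the +y bay. It can be pinched from above or pushed; rides with the carrier
- bin: open scrap bin of dark sheet steel on the robot's right, a few scrap bolts and washers lying in it: 200 (x) x 240 (y) x 90 mm outside, walls and floor 3 mm. Origin: centre of its underside. Fixed to the bench
- spanner: open-ended spanner, 200 mm, lying beyond the rail; not part of the job
- bolt_jar: glass jar with a steel lid, 70 mm across and 90 mm high, beyond the rail; not part of the job
- oil_can: steel oil can with a thin spout, 70 mm across and 150 mm high, on the left; not part of the job
- mug: white mug, 82 mm across and 95 mm high, on the left among the casters; not part of the job
- tape_measure: black tape measure, 70 x 35 x 60 mm, on the robot's side of the casters; not part of the job
Things that resemble listed ones, but are neither listed nor needed, are in the scene too. Leave any green look-alike of the caster_2 alone. Leave any red look-alike of the caster_4 alone.

How it is judged:
By the outcome, as a careful person would: the job done as asked, in the order asked, and still so for the second after the job is handed in, with the robot touching nothing.
Of caster_1, caster_2, caster_3, caster_4, caster_5 only 4 to 5 are there at a start; the rules pass over those that are not, and their reading is None.
At some moment in a run one of caster_1, caster_2, caster_3, caster_4, caster_5 may be knocked a few centimetres aside while the robot is not near it.
It also fails if it takes over 210 s, if anything falls off the work surface, if the arm or the gripper's body presses on something with over 40 N, if the wrist force passes 120 N, or if a joint passes its speed limit or range.

## Working session

There is one attempt and no reset: what is moved stays moved. The work goes in short steps, Python scripts to look and compute and a tool call to move; the robot and the scene stay as the last step left them, time stands still between calls to the robot, and variables do not carry over. Pictures are saved under pics/ and viewed, at most 14 in all, crops included, and the job is handed in when it is done.

Besides the shell and the picture viewer there is one more tool, called after "Call:" as name(argument=value, ...) on one line, values as JSON. step_arm: Moves the arm, as the interface text tells. Its arguments: {"type":"object","properties":{"motion":{"type":"array","items":{"type":"number"}},"newtons":{"type":"number"}},"required":["motion"]}

```bash
mkdir -p pics
cat > h.py <<'E'
import numpy as np, cv2
from station import r
from scipy.spatial.transform import Rotation as R
def cam(n):
    m=r.camera_model(n); f=200/np.tan(np.radians(m['vertical_fov'])/2)
    K=np.array([[f,0,m['cx']],[0,f,m['cy']],[0,0,1.]]); d=np.array(m['dist'],float)
    if n=='wrist':
        s=r.get_state(); T=np.eye(4); T[:3,:3]=R.from_euler('xyz',s['ee_rot'],degrees=True).as_matrix(); T[:3,3]=s['ee_pos']
        E=T@np.array(m['hand_eye'])
    else: E=np.array(m['extrinsics'])
    return K,d,E
def ray(c,uv):
    K,d,E=c; p=cv2.undistortPoints(np.array(uv,float).reshape(-1,1,2),K,d).reshape(-1,2)
    v=np.c_[p[:,0],-p[:,1],-np.ones(len(p))]@E[:3,:3].T
    return E[:3,3],v
def onz(c,uv,z):
    o,v=ray(c,uv); return o+v*((z-o[2])/v[:,2])[:,None]
def proj(c,P):
    K,d,E=c; q=(np.array(P,float).reshape(-1,3)-E[:3,3])@E[:3,:3]; q=q*[1,-1,-1]
    return cv2.projectPoints(q.reshape(-1,1,3),np.zeros(3),np.zeros(3),K,d)[0].reshape(-1,2)
def snap(n,name=None):
    c=cam(n); im=cv2.cvtColor(np.array(r.snapshot(n)),cv2.COLOR_RGB2BGR)
    if name: cv2.imwrite('pics/'+name+'.png',im)
    return c,im
E
python3 - <<'E'
from h import *
for n in ['scene','top','wrist']:
    c,im=snap(n,n+'0'); print(n,c[2][:3,3].round(), c[0][0,0], c[2][:3,:3].round(2).tolist())
print(r.get_state(), r.pinch_z)
E
```

```text
scene [1415. -117. 1261.] 480.87677957814077 [[0.23, -0.77, 0.59], [0.97, 0.19, -0.12], [-0.02, 0.61, 0.79]]
top [ 270.   66. 1631.] 485.56446181454584 [[0.01, 0.98, -0.18], [-1.0, 0.01, -0.01], [-0.0, 0.18, 0.98]]
wrist [110. 620. 374.] 321.937279538207 [[0.29, -0.91, -0.29], [0.96, 0.28, 0.09], [-0.0, -0.3, 0.95]]
{'t': 0.15, 'joint_pos': array([ 7.26844242e+01,  2.02561348e+01,  9.36185092e+01, -1.96666586e-03,
        6.61893701e+01, -1.35840720e-01]), 'qd': array([-0.03719163, -0.11897261, -0.07446218,  0.01326285,  0.13777348,
        0.02498415]), 'joint_efforts': array([-1.11641828e-04, -6.05636072e+01, -3.42339492e+01,  1.49876955e-04,
        6.00187268e-03, -2.74315892e-05]), 'ee_pos': array([184.48978239, 596.76543026, 230.70984223]), 'ee_rot': array([-1.79935982e+02,  1.64661075e-03,  1.62821061e+02]), 'ft_force': array([-0.49083833,  0.65995339, -0.82029284]), 'wrist_torque': array([ 0.03576005, -0.0107014 , -0.03391883]), 'gripper_force': 0.0, 'grip_width': 85.34816585935562} 18.700000000000003
```

View pics/top0.png

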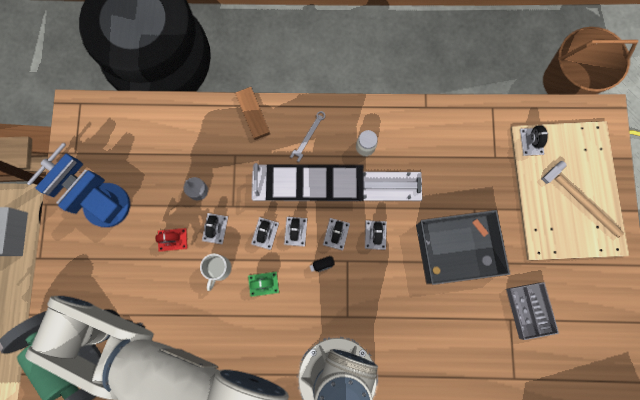

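View pics/scene0.png

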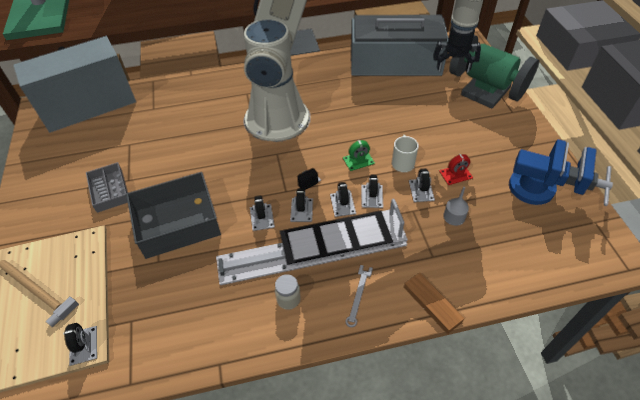

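The top view shows five zinc casters in a row at about (214,228), (265,233), (295,230), (337,233) and (376,233). It also shows a red look-alike (172,239), a green one (264,284), and a sixth, larger one lying on the board (535,138). The five in the row fit: zinc-plated, upturned on plates, next to the rail. The bin is at (462,247) and the carrier at (315,182).

Run:
```python
from h import *
im=cv2.imread('pics/top0.png'); c=cam('top')
cv2.imwrite('pics/crop.png',cv2.resize(im[150:300,150:450],(800,400),interpolation=cv2.INTER_CUBIC))
for u,v in [(214,228),(265,233),(295,230),(337,233),(376,233)]:
    # plate: low-saturation bright pixels
    w=im[v-20:v+20,u-16:u+16]; hsv=cv2.cvtColor(w,cv2.COLOR_BGR2HSV)
    m=((hsv[...,1]<70)).astype(np.uint8)
    n,l,st,ce=cv2.connectedComponentsWithStats(m); k=1+np.argmax(st[1:,4])
    pts=np.argwhere(l==k)[:,::-1]+[u-16,v-20]
    P=onz(c,pts,5)[:,:2].astype(np.float32); rc=cv2.minAreaRect(P)
    print(u,v,len(pts),np.round(rc[0]),np.round(rc[1]),round(rc[2]))
for n,z,l in [('carrier rail ends',10,[(364,173),(421,171),(421,198),(253,166),(252,199)]),('bays',55,[(284,182),(315,182),(347,182),(266,166),(364,166),(364,199),(268,199)]),('handle',123,[(260,168),(260,192)]),('bin',90,[(417,221),(497,210),(509,270),(428,283)])]:
    print(n,onz(c,l,z)[:,:2].round().tolist())
```

```text
214 228 624 [476. 415.] [74. 98.] 81
265 233 618 [461. 245.] [72. 97.] 75
295 230 607 [469. 142.] [72. 97.] 86
337 233 612 [462.   5.] [71. 97.] 76
376 233 617 [ 461. -128.] [71. 98.] 89
carrier rail ends [[671.0, -90.0], [680.0, -285.0], [586.0, -282.0], [692.0, 292.0], [576.0, 291.0]]
bays [[627.0, 180.0], [628.0, 77.0], [629.0, -29.0], [681.0, 242.0], [684.0, -86.0], [572.0, -85.0], [568.0, 232.0]]
handle [[656.0, 253.0], [578.0, 251.0]]
bin [[496.0, -250.0], [534.0, -505.0], [345.0, -531.0], [301.0, -279.0]]
```

View pics/crop.png

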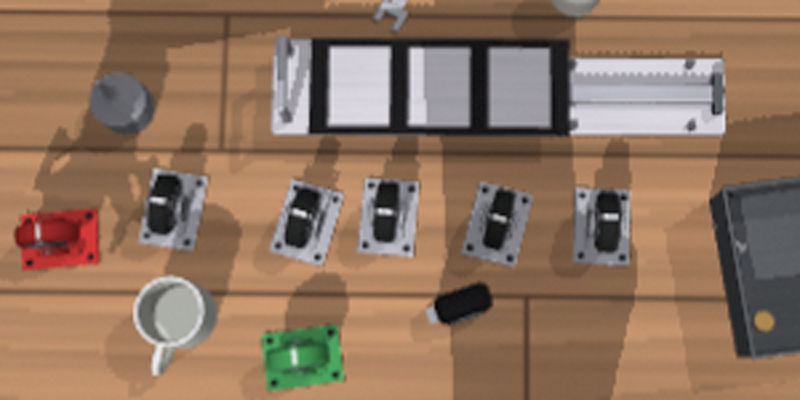

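The enlarged crop confirms the five zinc casters. Their chalk lines are on top of the black wheels and the plates measure about 97 x 72 mm, as described. I'll start with the leftmost one.

```bash
cat >> h.py <<'E'
C={1:(476,415,-9),2:(461,245,-15),3:(469,142,-4),4:(462,5,-14),5:(461,-128,-1)}
def go(x,y,z,yaw,s=None):
    "print turn about tool z, then shift in the turned tool frame"
    s=s or r.get_state(); p=s['ee_pos']; R1=R.from_euler('xyz',[180,0,yaw],degrees=True)
    rv=(R.from_euler('xyz',s['ee_rot'],degrees=True).inv()*R1).as_rotvec(degrees=True)
    d=R1.inv().apply(np.array([x,y,z])-p)
    print('turn',rv.round(1),'shift',d.round(1),'rows',round(np.linalg.norm(d)/62,1))
def off(k,dx,dy,z,flip=180):
    x,y,a=C[k]; t=np.radians(a); return x+dx*np.cos(t)-dy*np.sin(t),y+dx*np.sin(t)+dy*np.cos(t),z,a+flip
E
python3 - <<'E'
from h import *
go(*off(1,-40,0,115))
E
```

```text
turn [-0.1 -0.  -8.2] shift [-276.4 -133.9  115.7] rows 5.3
```

Call:
step_arm(motion=[0,0,0,0,0,-8.2,0,-55,-27,0,0,0,0,0,-55,-27,0,0,0,0,0,-55,-27,0,0,0,0,0,-55,-27,0,0,0,0,0], newtons=40)

```text
t: 0.78
ee_pos: [386.3, 454.8, 231.2]
ee_rot: [-180.0, -0.0, 171.0]
ft_force: [-0.1, 0.7, -0.8]
grip_width: 0.3
gripper_force: 0.0
```

Call:
step_arm(motion=[-56,-26,0,0,0,0,0,0,0,58,0,0,0,0,0,0,57,0,0,0,0,0,0,0,0,0,0,0,0,0,0,0,0,0,0])

```text
t: 1.4
ee_pos: [436.9, 422.6, 117.9]
ee_rot: [179.9, 0.1, 171.0]
ft_force: [-0.5, -0.5, 1.0]
grip_width: 0.1
gripper_force: 0.0
```

Run:
```python
from h import *
snap('wrist','w1'); print(r.get_state()['ft_force'],r.get_state()['grip_width'])
go(*off(1,-40,0,92))
```

```text
[ 0.34156085  0.38329074 -0.66053698] -0.09326483636527921
turn [0.2 0.1 0. ] shift [ 0.6 -1.9 26.7] rows 0.4
```

View pics/w1.png

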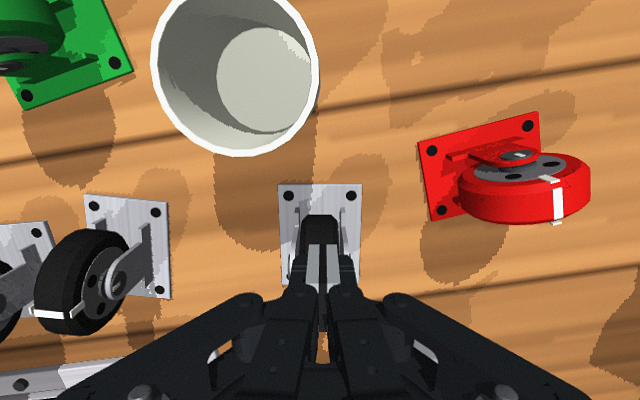

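The wrist view shows caster 1 centred under the closed fingers at about (320,235). The mug is clear at (235,75) and the red look-alike is off to the right.

Call:
step_arm(motion=[0,-2,26,0,0,0,0,0,0,0,0,0,0,0,0,0,0,0,0,0,0,0,0,0,0,0,0,0,0,0,0,0,0,0,0])

```text
t: 2.08
ee_pos: [436.3, 420.1, 91.1]
ee_rot: [179.9, 0.0, 171.0]
ft_force: [-0.7, 0.0, -0.6]
grip_width: -0.1
gripper_force: 0.0
```

Call:
step_arm(motion=[0,0,0,0,0,0,0,0,0,0,0,0,0,0,0,0,0,0,0,0,0,-50,0,0,0,0,0,0,-50,0,0,0,0,0,0])

```text
t: 2.7
ee_pos: [536.1, 404.6, 91.4]
ee_rot: [179.9, 0.1, 171.1]
ft_force: [-0.3, 0.1, 0.4]
grip_width: 0.3
gripper_force: 0.0
```

```bash
cat >> h.py <<'E'
def spin(name,k):
    "three wrist views of caster k's wheel side by side"
    ims=[]
    for i in range(3):
        c,im=snap('wrist'); x,y,a=C[k]; u,v=proj(c,[x,y,75])[0].astype(int)
        u=np.clip(u,100,540); v=np.clip(v,100,300)
        ims.append(cv2.resize(im[v-100:v+100,u-85:u+85],(260,306)))
    cv2.imwrite('pics/%s.png'%name,np.hstack(ims)); s=r.get_state(); print(s['t'],s['ft_force'].round(1),s['ee_pos'].round(1))
E
python3 -c "
from h import *
spin('s1',1)"
```

```text
2.85 [-1.1  0.4 -0.3] [536.8 403.6  90.2]
```

View pics/s1.png

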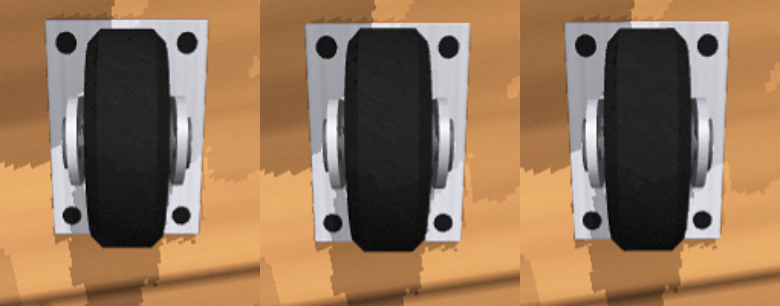

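All three frames show a blank tread, so the chalk line has left the top. Next I track the chalk over more frames to tell whether the wheel is running or stopped.

```bash
cat >> h.py <<'E'
def track(k,n=8,name=None):
    "chalk pixels on the tread strip, frame after frame; 't' angle of chalk in deg (+ towards +x)"
    out=[];ims=[]
    for i in range(n):
        s=r.get_state(); c,im=snap('wrist'); x,y,a=C[k]; t=np.radians(a)
        row=[]
        for th in range(-80,81,4):
            q=np.radians(th); d=37*np.sin(q); z=55+37*np.cos(q)
            P=[(x+d*np.cos(t)-e*np.sin(t),y+d*np.sin(t)+e*np.cos(t),z) for e in (-8,-4,0,4,8)]
            uv=proj(c,P).round().astype(int)
            row.append(np.mean([im[v,u].mean() if 0<=u<640 and 0<=v<400 else 0 for u,v in uv]))
        j=int(np.argmax(row)); out.append((round(float(s['t']),2),-80+4*j,int(row[j]),int(np.median(row)))); ims.append(im)
    print(out)
    if name: cv2.imwrite('pics/%s.png'%name,ims[-1])
E
python3 -c "
from h import *
track(1,10,'s1b')"
```

```text
[(2.85, 80, 124, 32), (2.9, 76, 123, 33), (2.95, 68, 123, 31), (3.0, -80, 255, 34), (3.05, -40, 215, 32), (3.1, -20, 217, 33), (3.15, 4, 207, 33), (3.2, 20, 180, 34), (3.25, 40, 176, 33), (3.3, 56, 194, 33)]
```

Caster 1's chalk goes round and round (−40° to 56° over 0.25 s), so it is free-running. On to caster 2.

```bash
python3 -c "
from h import *
go(*off(2,-40,0,91.2))"
```

```text
turn [ 0.  -0.   6.1] shift [  69.5 -172.9   -0.8] rows 3.0
```

Call:
step_arm(motion=[0,0,-35,0,0,6,0,23,-58,0,0,0,0,0,23,-58,0,0,0,0,0,23.5,-57,0,0,0,0,0,0,0,0,0,0,0,0])

```text
t: 3.98
ee_pos: [419.0, 251.6, 124.8]
ee_rot: [-179.8, -0.2, 165.0]
ft_force: [1.4, 0.1, -0.4]
grip_width: -0.1
gripper_force: 0.0
```

Call:
step_arm(motion=[0,0,33,0,0,0,0,0,0,1.2,0,0,0,0,0,0,0,0,0,0,0,0,0,0,0,0,0,0,0,0,0,0,0,0,0])

```text
t: 4.6
ee_pos: [423.4, 255.4, 91.7]
ee_rot: [180.0, 0.0, 165.0]
ft_force: [0.6, -0.2, -0.2]
grip_width: 0.0
gripper_force: 0.0
```

Call:
step_arm(motion=[0,0,0,0,0,0,0,0,0,0,0,0,0,0,0,0,0,0,0,0,0,-50,0,0,0,0,0,0,-50,0,0,0,0,0,0])

```text
t: 5.22
ee_pos: [520.8, 229.2, 91.8]
ee_rot: [180.0, 0.0, 165.1]
ft_force: [0.3, 1.4, 0.1]
grip_width: 0.1
gripper_force: 0.0
```

```bash
python3 -c "
from h import *
track(2,12,'s2')
go(*off(3,-40,0,91.2))
go(*off(2,-40,0,91.2))"
```

```text
[(5.22, 48, 200, 39), (5.28, 52, 170, 40), (5.33, 48, 169, 39), (5.38, 48, 203, 40), (5.42, 48, 225, 39), (5.47, 48, 210, 39), (5.53, 52, 183, 39), (5.58, 48, 226, 39), (5.62, 52, 211, 40), (5.67, 52, 175, 40), (5.72, 48, 218, 39), (5.78, 52, 191, 39)]
turn [ -0.   -0.  -10.9] shift [ 83.8 -90.7  -0. ] rows 2.0
turn [-0.  -0.   0.1] shift [100.1   0.   -0. ] rows 1.6
```

Caster 2's chalk stopped dead at 49°, so it binds. It needs further strokes the same way to pass a quarter turn.

Call:
step_arm(motion=[0,0,-25,0,0,0,0,50,0,0,0,0,0,0,50,0,0,0,0,0,0,0,0,25.5,0,0,0,0,0,0,0,0,0,0,0])

```text
t: 6.45
ee_pos: [421.5, 254.7, 89.8]
ee_rot: [-179.9, -0.1, 165.1]
ft_force: [-0.5, 0.2, -0.1]
grip_width: 0.3
gripper_force: 0.0
```

Call:
step_arm(motion=[0,0,0,0,0,0,0,0,0,0,0,0,0,0,-50,0,0,0,0,0,0,-50,0,0,0,0,0,0,0,0,-25,0,0,0,0])

```text
t: 7.08
ee_pos: [522.4, 227.9, 115.2]
ee_rot: [-180.0, 0.0, 164.9]
ft_force: [-0.3, 1.1, 0.5]
grip_width: 0.0
gripper_force: 0.0
```

Call:
step_arm(motion=[50,0,0,0,0,0,0,50,0,0,0,0,0,0,0,0,25,0,0,0,0,0,0,0,0,0,0,0,0,0,0,0,0,0,0])

```text
t: 7.7
ee_pos: [423.9, 255.1, 91.3]
ee_rot: [180.0, 0.0, 165.0]
ft_force: [-1.1, 0.1, 0.1]
grip_width: 0.3
gripper_force: 0.0
```

Call:
step_arm(motion=[0,0,0,0,0,0,0,0,0,0,0,0,0,0,0,0,0,0,0,0,0,-50,0,0,0,0,0,0,-50,0,0,0,0,0,0])

```text
t: 8.32
ee_pos: [521.0, 229.2, 91.6]
ee_rot: [179.9, 0.1, 165.1]
ft_force: [-1.0, 0.6, 0.1]
grip_width: 0.5
gripper_force: 0.0
```

```bash
python3 -c "
from h import *
track(2,6,'s2')
go(*off(3,-40,0,91))"
```

```text
[(8.32, 64, 139, 36), (8.38, 64, 140, 37), (8.43, 76, 139, 37), (8.47, 72, 137, 37), (8.53, 76, 139, 37), (8.57, 72, 139, 36)]
turn [ -0.   -0.1 -11. ] shift [ 83.  -90.2  -0.8] rows 2.0
```

View pics/s2.png

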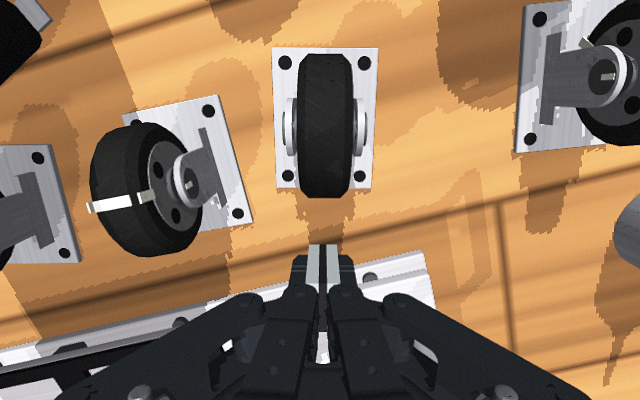

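The caster is square in view at (325,120), and the chalk went past 90° and stayed out of sight. Caster 2 binds. Now caster 3.

Call:
step_arm(motion=[0,0,-35,0,0,-10.5,0,42,-45,0,0,0,-0.5,0,41,-45,0,0,0,0,0,0,0,0,0,0,0,0,0,0,34,0,0,0,0])

```text
t: 9.25
ee_pos: [431.4, 146.4, 93.3]
ee_rot: [179.9, 0.3, 176.0]
ft_force: [0.9, 0.8, 0.8]
grip_width: 0.1
gripper_force: 0.0
```

Call:
step_arm(motion=[0,0,0,0,0,0,0,0,0,0,0,0,0,0,0,0,0,0,0,0,0,-50,0,0,0,0,0,0,-50,0,0,0,0,0,0])

```text
t: 9.88
ee_pos: [531.7, 138.9, 92.8]
ee_rot: [180.0, 0.1, 176.1]
ft_force: [0.9, 0.9, -0.0]
grip_width: -0.0
gripper_force: 0.0
```

```bash
python3 -c "
from h import *
track(3,12,'s3')
go(*off(3,-40,0,91))
go(*off(4,-40,0,91))"
```

```text
[(9.88, 32, 245, 46), (9.93, 32, 238, 44), (9.97, 32, 245, 45), (10.03, 32, 236, 46), (10.07, 32, 241, 46), (10.12, 32, 236, 46), (10.18, 32, 240, 46), (10.22, 32, 252, 46), (10.28, 32, 249, 47), (10.32, 32, 232, 46), (10.38, 32, 253, 46), (10.43, 32, 239, 46)]
turn [-0. -0.  0.] shift [100.5  -0.9   0.7] rows 1.6
turn [-0. -0. 10.] shift [  73.1 -146.     0.7] rows 2.6
```

Call:
step_arm(motion=[0,0,-25,0,0,0,0,50,0,0,0,0,0,0,50.5,0,0,0,0,0,0,0,-1,26,0,0,0,0,0,0,0,0,0,0,0])

```text
t: 11.1
ee_pos: [428.2, 144.3, 89.9]
ee_rot: [-180.0, -0.1, 176.1]
ft_force: [0.4, -0.1, -0.0]
grip_width: -0.2
gripper_force: 0.0
```

Call:
step_arm(motion=[0,0,0,0,0,0,0,0,0,0,0,0,0,0,-50,0,0,0,0,0,0,-50,0,0,0,0,0,0,0,0,-25,0,0,0,0])

```text
t: 11.72
ee_pos: [532.3, 137.2, 115.1]
ee_rot: [-180.0, 0.0, 175.9]
ft_force: [-0.7, 0.5, -1.0]
grip_width: -0.1
gripper_force: 0.0
```

Call:
step_arm(motion=[50,0,0,0,0,0,0,50,0,0,0,0,0,0,0,0,25,0,0,0,0,0,0,0,0,0,0,0,0,0,0,0,0,0,0])

```text
t: 12.35
ee_pos: [430.6, 144.7, 91.3]
ee_rot: [180.0, 0.0, 176.0]
ft_force: [-0.1, 0.6, 0.4]
grip_width: -0.3
gripper_force: 0.0
```

Call:
step_arm(motion=[0,0,0,0,0,0,0,0,0,0,0,0,0,0,0,0,0,0,0,0,0,-50,0,0,0,0,0,0,-50,0,0,0,0,0,0])

```text
t: 12.98
ee_pos: [531.0, 137.7, 91.6]
ee_rot: [180.0, 0.1, 176.1]
ft_force: [0.4, -0.4, 0.5]
grip_width: 0.5
gripper_force: 0.0
```

```bash
python3 -c "
from h import *
track(3,10,'s3')
go(*off(4,-40,0,91))"
```

```text
[(12.97, 80, 146, 43), (13.03, 80, 143, 42), (13.07, 80, 144, 43), (13.12, 68, 144, 43), (13.18, 72, 146, 43), (13.22, 80, 147, 44), (13.28, 68, 146, 43), (13.32, 76, 147, 43), (13.38, 72, 145, 44), (13.43, 68, 146, 43)]
turn [-0. -0. 10.] shift [  72.4 -144.8   -0.4] rows 2.6
```

Caster 3 binds and is now past a quarter turn. Next is caster 4.

Call:
step_arm(motion=[0,0,-35,0,0,10,0,24,-48,0,0,0,0,0,24,-48,0,0,0,0,0,24.5,-49,0,0,0,0,0,0,0,34.5,0,0,0,0])

```text
t: 14.1
ee_pos: [422.8, 12.7, 92.6]
ee_rot: [180.0, 0.2, 165.9]
ft_force: [1.2, 0.2, -0.9]
grip_width: 0.0
gripper_force: 0.0
```

Call:
step_arm(motion=[0,0,0.5,0,0,0,0,0,0,0,0,0,0,0,0,0,0,0,0,0,0,-50,0,0,0,0,0,0,-50,0,0,0,0,0,0])

```text
t: 14.72
ee_pos: [523.3, -9.6, 92.1]
ee_rot: [180.0, 0.1, 166.1]
ft_force: [0.3, -0.5, 0.2]
grip_width: 0.1
gripper_force: 0.0
```

```bash
python3 -c "
from h import *
track(4,13,'s4')
go(*off(4,-40,0,91))
go(*off(5,-40,0,91))"
```

```text
[(14.72, 64, 125, 22), (14.78, 64, 127, 21), (14.82, 64, 127, 21), (14.88, 64, 125, 22), (14.93, 60, 125, 23), (14.97, 68, 125, 22), (15.03, -56, 210, 23), (15.07, -32, 226, 22), (15.12, -8, 234, 22), (15.18, 16, 204, 22), (15.22, 36, 161, 22), (15.28, 52, 160, 22), (15.32, 64, 193, 23)]
turn [-0. -0.  0.] shift [100.5   0.   -0.3] rows 1.6
turn [ -0.  -0. -13.] shift [  97.6 -119.4   -0.3] rows 2.5
```

Caster 4 runs free. Now caster 5.

Call:
step_arm(motion=[0,0,-35,0,0,-10,0,0,0,0,0,0,-3,0,48,-60,0,0,0,0,0,49,-59,0,0,0,0,0,0,0,34.5,0,0,0,0])

```text
t: 16.0
ee_pos: [439.4, -107.8, 92.5]
ee_rot: [-179.9, 0.2, 178.8]
ft_force: [1.5, -1.2, -0.3]
grip_width: 0.3
gripper_force: 0.0
```

Call:
step_arm(motion=[0,0,0.5,0,0,0,0,0,0,0,0,0,0,0,0,0,0,0,0,0,0,-50,0,0,0,0,0,0,-50,0,0,0,0,0,0])

```text
t: 16.62
ee_pos: [542.3, -106.6, 91.6]
ee_rot: [-180.0, 0.1, 179.1]
ft_force: [0.2, -1.1, 0.6]
grip_width: -0.1
gripper_force: 0.0
```

```bash
python3 -c "
from h import *
track(5,13,'s5')
go(*off(5,-40,0,91))"
```

```text
[(16.62, -4, 253, 38), (16.68, 0, 253, 37), (16.73, 0, 253, 38), (16.77, -4, 253, 37), (16.82, -4, 253, 38), (16.88, -4, 254, 38), (16.93, 0, 253, 36), (16.98, -4, 253, 38), (17.02, -4, 253, 37), (17.07, -4, 254, 38), (17.12, -4, 253, 38), (17.18, -4, 254, 38), (17.23, -4, 253, 37)]
turn [-0.  0.  0.] shift [118.7 -22.3  -0.3] rows 1.9
```

View pics/s5.png

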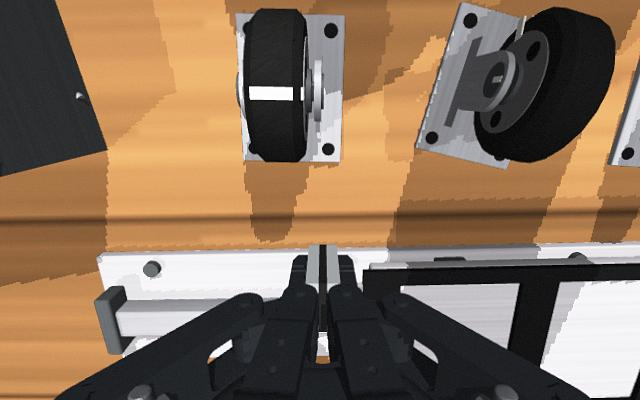

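The wheel is untouched, with its chalk on top at (278,93). My row was clipped, so the finger passed 21 mm to the side. I'll redo it.

Call:
step_arm(motion=[0,0,-25,0,0,0,0,59,-11,0,0,0,0,0,59.5,-11,0,0,0,0,0,0,0,0,0,0,0,0,0,0,25,0,0,0,0])

```text
t: 17.9
ee_pos: [423.2, -127.8, 92.0]
ee_rot: [-179.9, 0.3, 179.0]
ft_force: [0.5, -0.3, -0.6]
grip_width: 0.5
gripper_force: 0.0
```

Call:
step_arm(motion=[0,0,0.5,0,0,0,0,0,0,0,0,0,0,0,0,0,0,0,0,0,0,-50,0,0,0,0,0,0,-50,0,0,0,0,0,0])

```text
t: 18.52
ee_pos: [523.7, -129.0, 91.7]
ee_rot: [-180.0, 0.1, 179.0]
ft_force: [-0.5, 1.4, 1.1]
grip_width: -0.3
gripper_force: 0.0
```

```bash
python3 -c "
from h import *
track(5,13,'s5')
go(*off(5,-40,0,91))"
```

```text
[(18.52, 72, 124, 37), (18.57, 60, 133, 36), (18.62, 60, 132, 36), (18.68, 64, 133, 37), (18.73, 56, 136, 38), (18.77, -80, 253, 39), (18.82, -44, 254, 36), (18.88, -16, 254, 36), (18.93, 8, 249, 37), (18.98, 36, 196, 38), (19.02, 48, 210, 38), (19.07, 56, 183, 37), (19.12, 60, 133, 37)]
turn [-0. -0.  0.] shift [100.1  -0.3  -0.8] rows 1.6
```

Casters 1, 4 and 5 are free; 2 and 3 bind. Now one look at the carrier from above.

Call:
step_arm(motion=[-12,41,-42,0,0,0,0,-12,41,-42,0,0,0,0,-12,41,-42,0,0,0,0,-12,41,-42,0,0,0,0,-12,41,-42,0,0,0,0.75])

```text
t: 19.8
ee_pos: [584.9, 76.6, 301.7]
ee_rot: [180.0, 0.0, 179.0]
ft_force: [0.8, -0.6, 0.5]
grip_width: 17.1
gripper_force: 0.0
```

Call:
step_arm(motion=[0,0,0,0,0,0,0.75,0,0,0,0,0,0,0.75,0,0,0,0,0,0,0.75,0,0,0,0,0,0,0.75,0,0,0,0,0,0,0.75])

```text
t: 20.42
ee_pos: [584.7, 74.7, 299.6]
ee_rot: [-180.0, -0.1, 179.0]
ft_force: [0.0, -0.3, 0.0]
grip_width: 64.1
gripper_force: 0.0
```

```bash
python3 -c "
from h import *
s=r.get_state(); print(s['grip_width'],s['ee_pos'],s['t'])
c,im=snap('wrist','car'); print(proj(c,[[627,180,55],[628,77,55],[629,-29,55]]))
g=im.min(2); m=(g>110).astype(np.uint8)
cs,_=cv2.findContours(m,cv2.RETR_EXTERNAL,cv2.CHAIN_APPROX_NONE)
for q in cs:
    if cv2.contourArea(q)>1500:
        rc=cv2.minAreaRect(onz(c,q.reshape(-1,2),55)[:,:2].astype(np.float32)); print(cv2.boundingRect(q),np.round(rc[0],1),np.round(rc[1],1),round(rc[2],1))
"
```

```text
64.12276530973914 [584.69929762  74.67810959 299.55835883] 20.425
[[407.11003076 195.61017216]
 [325.40135338 197.66983224]
 [241.72871102 199.75960618]]
(479, 287, 161, 52) [810.6 414. ] [260.   81.6] 83.8
(294, 241, 110, 106) [773.3 107.4] [169.1 160.9] 0.1
(213, 157, 67, 78) [625.9 -21.5] [101.4  76.4] 0.3
(295, 155, 63, 79) [625.8  78.7] [102.4  76.4] 0.7
(376, 154, 65, 79) [625.2 179.4] [102.2  76.9] 0.3
(60, 153, 142, 72) [ 613.4 -166.6] [ 90.9 165. ] 0.4
(442, 143, 77, 110) [632.4 278. ] [163.2  88.1] 12.1
(549, 22, 69, 87) [477.7 374.6] [62.5 84.4] 81.4
(337, 20, 70, 85) [471.3 129.6] [71.3 84.6] 85.9
(233, 19, 67, 85) [465.3  12.1] [61.7 84. ] 75.8
(125, 19, 68, 81) [ 463.6 -112.7] [78.5 83.3] 88.5
(427, 3, 58, 95) [461.3 236.5] [64.7 84.1] 74.7
```

View pics/car.png

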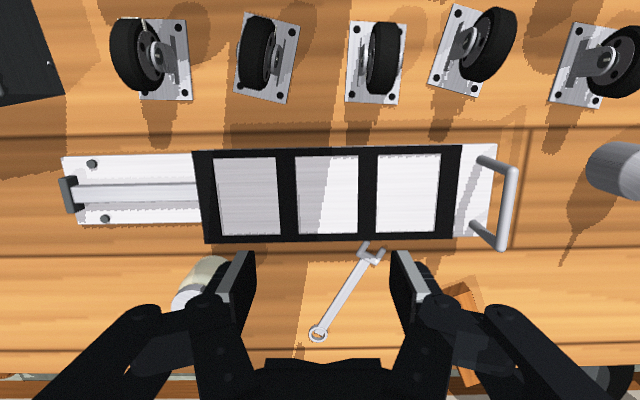

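The bays sit at (245,195), (327,195) and (408,195). Their centres are y = −21.5, 78.7 and 179.4 at x ≈ 625.7, sizes 102x77 as they should be, yaw about 0.3°. The end-of-stroke views I saved give the caster plates close up.

```bash
cat >> h.py <<'E'
def plate(c,im,k):
    "plate pose from a view: bright low-saturation hull cast on z=5"
    x,y,a=C[k]; t=np.radians(a)
    P=[(x+i*np.cos(t)-j*np.sin(t),y+i*np.sin(t)+j*np.cos(t),5) for i,j in [(62,48),(62,-48),(-62,-48),(-62,48)]]
    roi=np.zeros(im.shape[:2],np.uint8); cv2.fillConvexPoly(roi,proj(c,P).round().astype(int),1)
    hsv=cv2.cvtColor(im,cv2.COLOR_BGR2HSV); m=((hsv[...,1]<50)&(hsv[...,2]>70)).astype(np.uint8)*roi
    m=cv2.morphologyEx(m,cv2.MORPH_OPEN,np.ones((3,3)))
    n,l,st,_=cv2.connectedComponentsWithStats(m)
    pts=np.argwhere(np.isin(l,[i for i in range(1,n) if st[i,4]>60]))[:,::-1]
    rc=cv2.minAreaRect(onz(c,pts,5)[:,:2].astype(np.float32)); w,h=rc[1]; a=rc[2]-90 if w<h else rc[2]
    if a<-45:a+=90
    print(k,np.round(rc[0],1),np.round(rc[1],1),round(a,1)); return rc
def camat(p,yaw):
    K,d,_=cam('wrist'); T=np.eye(4); T[:3,:3]=R.from_euler('xyz',[180,0,yaw],degrees=True).as_matrix(); T[:3,3]=p
    return K,d,T@np.array(r.camera_model('wrist')['hand_eye'])
E
python3 - <<'E'
from h import *
for k,f,p,a in [(1,'s1b',(536.8,403.6,91),171),(2,'s2',(521.5,229,91),165),(3,'s3',(531.3,137.7,91),176),(4,'s4',(523.5,-9.6,91.5),166),(5,'s5',(523.7,-129,91.3),179)]:
    plate(camat(p,a),cv2.imread(f'pics/{f}.png'),k)
C.update({5:(462,-128,-1)})
go(*off(5,0,0,135))
E
```

```text
1 [479.4 412.9] [69.9 99.7] -8.9
2 [462.3 245.4] [70.  95.1] -15.3
3 [470.7 142.1] [70.  94.3] -4.0
4 [462.7   4.7] [70.  94.8] -14.1
5 [ 460.9 -127.7] [70.1 95. ] -1.9
turn [-0. -0. -0.] shift [ 119.2 -204.9  164.7] rows 4.7
```

Call:
step_arm(motion=[24,-41,33,0,0,0,0.75,24,-41,33,0,0,0,0.75,24,-41,33,0,0,0,0.75,24,-41,33,0,0,0,0.75,24,-40.5,33,0,0,1,0.75])

```text
t: 21.1
ee_pos: [460.7, -128.4, 134.4]
ee_rot: [-180.0, 0.1, 178.0]
ft_force: [0.7, -0.2, -0.1]
grip_width: 64.4
gripper_force: 0.0
```

Call:
step_arm(motion=[0,0,0,0,0,0,0.75,0,0,0,0,0,0,0.75,0,0,0,0,0,0,0.75,0,0,0,0,0,0,0.75,0,0,0,0,0,0,0.75])

```text
t: 21.72
ee_pos: [462.0, -126.7, 135.4]
ee_rot: [-180.0, 0.0, 178.1]
ft_force: [-0.2, 0.3, 0.0]
grip_width: 64.2
gripper_force: 0.0
```

Run:
```python
from h import *
C.update({1:(477,413.3,-8.9),2:(462.3,245.4,-15.3),3:(470.7,142.1,-4),4:(462.7,4.7,-14.1),5:(460.9,-127.7,-1.9)})
go(*off(5,0,0,26)); print(r.get_state()['grip_width'])
c,im=snap('top','t1')
for k in C: plate(c,im,k)
```

```text
turn [-0.  0. -0.] shift [  1.   -1.  109.4] rows 1.8
64.15973803394785
1 [475.5 414.1] [71.5 96.3] -7.9
2 [457.3 256.4] [71.  95.8] -15.2
3 [467.8 141.2] [91.4 70.7] 0.7
4 [461.7   5. ] [69.3 95.1] -13.9
5 [ 460.7 -129.3] [ 94.3 125.5] -0.9
```

Call:
step_arm(motion=[1,-1,55,0,0,0,0.75,0,0,54,0,0,0,0.75,0,0,0,0,0,0,0.75,0,0,0,0,0,0,0,0,0,0,0,0,0,0], newtons=60)

```text
t: 22.4
ee_pos: [461.5, -128.3, 27.8]
ee_rot: [-180.0, 0.1, 178.0]
ft_force: [0.8, -0.4, -5.5]
grip_width: 40.3
gripper_force: 61.2
```

Call:
step_arm(motion=[0,0,0,0,0,0,0,0,0,0,0,0,0,0,0,0,0,0,0,0,0,0,0,0,0,0,0,0,0,0,-25,0,0,0,0])

```text
t: 23.02
ee_pos: [459.3, -127.8, 51.0]
ee_rot: [180.0, -0.1, 178.0]
ft_force: [0.3, 0.1, -5.9]
grip_width: 40.6
gripper_force: 62.9
```

Call:
step_arm(motion=[0,0,-60,0,0,0,0,0,0,-40,0,0,0,0,0,0,0,0,0,-2,0,0,0,0,0,0,0,0,0,0,0,0,0,0,0])

```text
t: 23.65
ee_pos: [459.1, -127.7, 149.4]
ee_rot: [180.0, -0.2, -180.0]
ft_force: [-0.4, 0.4, -5.7]
grip_width: 40.5
gripper_force: 63.6
```

Run:
```python
from h import *
s=r.get_state(); print(s['grip_width'],s['gripper_force'],s['ft_force'])
go(625.9,-21.5,150,180.3)
```

```text
40.478040986985924 63.62982206046581 [-0.38880813  0.37978621 -5.70884801]
turn [ 0.  -0.2 -0.3] shift [-167.4  105.4   -0.6] rows 3.2
```

Call:
step_arm(motion=[-42,26.3,0,0,0,-0.3,0,-42,26.3,0,0,0,0,0,-42,26.3,0,0,0,0,0,-41,26.5,0,0,0,0,0,0,0,30,0,0,0,0])

```text
t: 24.28
ee_pos: [631.3, -20.0, 120.9]
ee_rot: [180.0, 0.3, -179.6]
ft_force: [-1.2, 0.8, -6.8]
grip_width: 40.6
gripper_force: 63.6
```

Call:
step_arm(motion=[0,0,0,0,0,0,0,0,0,0,0,0,0,0,0,0,0,0,0,0,0,0,0,0,0,0,0,0,0,0,0,0,0,0,0])

```text
t: 24.9
ee_pos: [627.1, -22.2, 121.7]
ee_rot: [-180.0, 0.1, -179.7]
ft_force: [-0.9, -0.2, -6.0]
grip_width: 40.7
gripper_force: 63.3
```

Run:
```python
from h import *
s=[r.get_state() for i in range(3)]
go(625.5,-21.5,82.7,180.3)
```

```text
turn [-0.   0.1  0. ] shift [ 1.6  0.7 39. ] rows 0.6
```

Call:
step_arm(motion=[1.2,0.5,20,0,0,0,0,0,0,14,0,0,0,0,0,0,4.5,0,0,0,0,0,0,0,0,0,0,0,0,0,0,0,0,0,0])

```text
t: 25.52
ee_pos: [626.0, -21.5, 82.8]
ee_rot: [-180.0, 0.0, -179.7]
ft_force: [-0.6, -0.4, -3.5]
grip_width: 40.1
gripper_force: 63.7
```

Call:
step_arm(motion=[0,0,0,0,0,0,0.75,0,0,0,0,0,0,0.75,0,0,0,0,0,0,0.75,0,0,-50,0,0,0,0.75,0,0,-55,0,0,0,0.75])

```text
t: 26.15
ee_pos: [625.2, -21.5, 188.1]
ee_rot: [180.0, -0.1, -179.7]
ft_force: [1.1, 0.5, -0.3]
grip_width: 63.9
gripper_force: 0.0
```

Run:
```python
from h import *
C.update({1:(477,413.3,-8.9),2:(462.3,245.4,-15.3),3:(470.7,142.1,-4),4:(462.7,4.7,-14.1),5:(460.9,-127.7,-1.9)})
go(*off(4,0,0,135))
```

```text
turn [-0.  -0.1 14.4] shift [164.  -14.2  53.1] rows 2.8
```

Call:
step_arm(motion=[0,0,0,0,0,10,0.75,0,0,0,0,0,4.4,0.75,55,-4.7,18,0,0,0,0.75,55,-4.7,18,0,0,0,0.75,54,-4.8,17,0,0,0,0.75])

```text
t: 26.78
ee_pos: [461.6, 4.8, 134.2]
ee_rot: [180.0, 0.0, 165.9]
ft_force: [0.1, -0.2, -0.9]
grip_width: 64.0
gripper_force: 0.0
```

Call:
step_arm(motion=[0,0,0,0,0,0,0.75,0,0,0,0,0,0,0.75,0,0,0,0,0,0,0.75,0,0,0,0,0,0,0.75,0,0,0,0,0,0,0.75])

```text
t: 27.4
ee_pos: [463.8, 4.5, 134.6]
ee_rot: [180.0, 0.0, 165.9]
ft_force: [0.2, -0.3, 0.3]
grip_width: 64.3
gripper_force: 0.0
```

Run:
```python
from h import *
C.update({1:(477,413.3,-8.9),2:(462.3,245.4,-15.3),3:(470.7,142.1,-4),4:(462.7,4.7,-14.1),5:(460.9,-127.7,-1.9)})
go(*off(4,0,0,26))
snap('top','t2')
```

```text
turn [0. 0. 0.] shift [ 1.100e+00 -1.000e-01  1.086e+02] rows 1.8
```

View pics/t2.png

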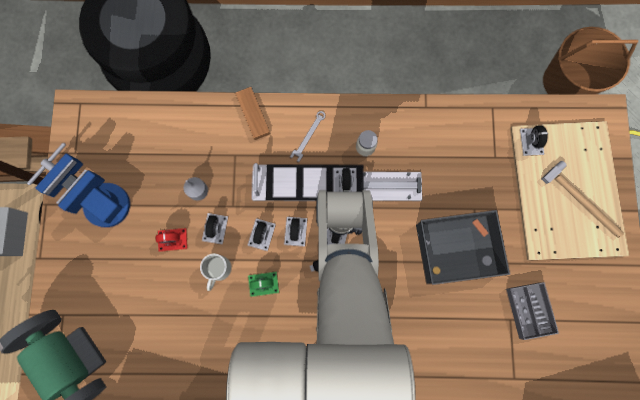

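Caster 5 stands in the right bay at (346,180). Caster 2 has moved slightly, to (261,235), so I'll re-measure it before picking it up.

Call:
step_arm(motion=[1,0,55,0,0,0,0.75,0,0,53.5,0,0,0,0.75,0,0,0,0,0,0,0.75,0,0,0,0,0,0,0,0,0,0,0,0,0,0])

```text
t: 28.08
ee_pos: [463.2, 4.8, 27.7]
ee_rot: [180.0, 0.1, 165.9]
ft_force: [0.2, -0.5, -6.1]
grip_width: 40.7
gripper_force: 61.1
```

Call:
step_arm(motion=[0,0,0,0,0,0,0,0,0,0,0,0,0,0,0,0,0,0,0,0,0,0,0,0,0,0,0,0,0,0,-25,0,0,0,0])

```text
t: 28.7
ee_pos: [461.1, 4.9, 50.9]
ee_rot: [-180.0, -0.1, 165.9]
ft_force: [-0.5, -0.4, -5.8]
grip_width: 40.4
gripper_force: 63.0
```

Call:
step_arm(motion=[0,0,-60,0,0,0,0,0,0,-40,0,0,0,0,0,0,0,0,0,-8,0,0,0,0,0,0,-6.4,0,0,0,0,0,0,0,0])

```text
t: 29.32
ee_pos: [461.9, 4.9, 151.4]
ee_rot: [180.0, 0.0, -179.7]
ft_force: [0.2, -0.4, -5.6]
grip_width: 40.5
gripper_force: 63.7
```

Run:
```python
from h import *
go(625.2,78.7,120,180.3)
```

```text
turn [ 0.  0. -0.] shift [-163.7   73.    31.4] rows 2.9
```

Call:
step_arm(motion=[-41,18.2,0,0,0,0,0,-41,18.2,0,0,0,0,0,-41,18.2,0,0,0,0,0,-41,18.4,0,0,0,0,0,0,0,30,0,0,0,0])

```text
t: 29.95
ee_pos: [630.8, 80.5, 122.8]
ee_rot: [179.9, 0.4, -179.8]
ft_force: [0.3, -1.0, -5.8]
grip_width: 40.5
gripper_force: 63.7
```

Call:
step_arm(motion=[0,0,0,0,0,0,0,0,0,0,0,0,0,0,0,0,0,0,0,0,0,0,0,0,0,0,0,0,0,0,0,0,0,0,0])

```text
t: 30.58
ee_pos: [626.0, 78.7, 121.7]
ee_rot: [180.0, 0.0, -179.7]
ft_force: [0.9, 0.0, -5.3]
grip_width: 40.5
gripper_force: 63.3
```

Run:
```python
from h import *
go(625.5,78.7,82.7,180.3)
```

```text
turn [0. 0. 0.] shift [ 0.5 -0.  39. ] rows 0.6
```

Call:
step_arm(motion=[0.5,0,20,0,0,0,0,0,0,14,0,0,0,0,0,0,4.7,0,0,0,0,0,0,0,0,0,0,0,0,0,0,0,0,0,0])

```text
t: 31.2
ee_pos: [625.1, 78.7, 82.6]
ee_rot: [-180.0, -0.0, -179.7]
ft_force: [-5.0, -0.3, 9.2]
grip_width: 39.8
gripper_force: 66.3
```

Call:
step_arm(motion=[0,0,0,0,0,0,0.75,0,0,0,0,0,0,0.75,0,0,0,0,0,0,0.75,0,0,-50,0,0,0,0.75,0,0,-55,0,0,0,0.75])

```text
t: 31.82
ee_pos: [624.7, 78.7, 187.5]
ee_rot: [-180.0, -0.1, -179.7]
ft_force: [0.4, -0.2, 0.1]
grip_width: 64.1
gripper_force: 0.0
```

Run:
```python
from h import *
C.update({1:(477,413.3,-8.9)})
go(*off(1,65,0,135))
```

```text
turn [-0.  -0.1  9.2] shift [132.7 307.7  52.5] rows 5.5
```

Call:
step_arm(motion=[0,0,0,0,0,9.2,0.75,25,55,0,0,0,0,0.75,25,55,0,0,0,0,0.75,25,55,0,0,0,0,0.75,25,55,0,0,0,0,0.75])

```text
t: 32.45
ee_pos: [559.9, 313.3, 187.4]
ee_rot: [180.0, 0.0, 171.1]
ft_force: [0.4, -0.0, -1.1]
grip_width: 64.4
gripper_force: 0.0
```

Call:
step_arm(motion=[25,55,0,0,0,0,0.75,8,33,0,0,0,0,0.75,0,0,20,0,0,0,0.75,0,0,0,0,0,0,0.75,0,0,0,0,0,0,0.75])

```text
t: 33.08
ee_pos: [541.7, 402.3, 167.1]
ee_rot: [-180.0, -0.0, 171.1]
ft_force: [-0.1, 0.5, -0.6]
grip_width: 64.0
gripper_force: 0.0
```

Run:
```python
from h import *
c,im=snap('wrist','c1'); rc=plate(c,im,1)
C.update({1:(477,413.3,-8.9)}); go(*off(1,0,0,135))
```

```text
1 [474.4 413.8] [69.7 94.4] -8.8
turn [-0.  -0.  -0.1] shift [65.9  0.6 32.6] rows 1.2
```

View pics/c1.png

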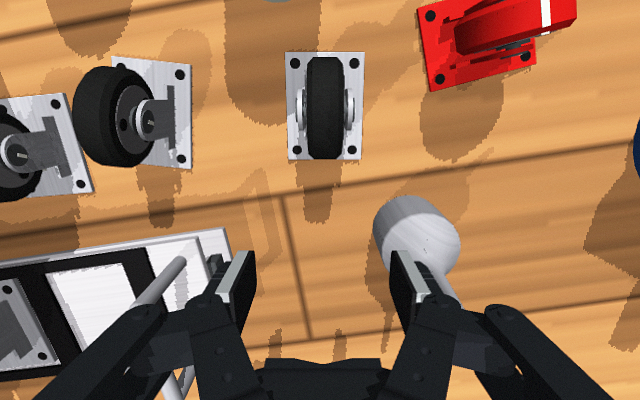

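Caster 1's plate is at (325,105) with clean sizes (69.7 x 94.4), centre (474.7,413.8). The fingers clear the handle and the oil can.

Call:
step_arm(motion=[34,0,0,0,0,0,0.75,34,0,0,0,0,0,0.75,0,0,32,0,0,0,0.75,0,0,0,0,0,0,0.75,0,0,0,0,0,0,0.75])

```text
t: 33.75
ee_pos: [475.2, 414.0, 136.4]
ee_rot: [180.0, 0.0, 171.1]
ft_force: [0.1, 0.7, -0.0]
grip_width: 64.1
gripper_force: 0.0
```

Run:
```python
from h import *
go(474.7,413.8,26,171.2)
```

```text
turn [ 0.   0.  -0.1] shift [  0.5  -0.3 110.4] rows 1.8
```

Call:
step_arm(motion=[0.5,0,55,0,0,0,0.75,0,0,55,0,0,0,0.75,0,0,0,0,0,0,0.75,0,0,0,0,0,0,0,0,0,0,0,0,0,0])

```text
t: 34.38
ee_pos: [474.9, 414.6, 27.3]
ee_rot: [179.9, 0.1, 171.1]
ft_force: [0.7, -1.0, 4.1]
grip_width: 40.5
gripper_force: 62.9
```

Call:
step_arm(motion=[0,0,0,0,0,0,0,0,0,0,0,0,0,0,0,0,0,0,0,0,0,0,0,0,0,0,0,0,0,0,-25,0,0,0,0])

```text
t: 35.0
ee_pos: [472.6, 413.1, 49.7]
ee_rot: [-179.9, -0.1, 171.1]
ft_force: [0.3, 0.5, -5.4]
grip_width: 40.7
gripper_force: 62.4
```

Call:
step_arm(motion=[0,0,-60,0,0,0,0,0,0,-60,0,0,0,0,0,0,0,0,0,-9.2,0,0,0,0,0,0,0,0,0,0,0,0,0,0,0])

```text
t: 35.62
ee_pos: [473.0, 413.5, 169.4]
ee_rot: [-179.9, -0.1, -179.9]
ft_force: [-0.2, 0.3, -5.8]
grip_width: 40.4
gripper_force: 63.1
```

Run:
```python
from h import *
go(625.2,179.4,120,180.3)
```

```text
turn [-0.1 -0.1 -0.2] shift [-151.  -234.9   49.4] rows 4.6
```

Call:
step_arm(motion=[0,-58,0,0,0,-0.2,0,0,-59,0,0,0,0,0,0,-59,0,0,0,0,0,0,-59,0,0,0,0,0,-50,0,0,0,0,0,0])

```text
t: 36.25
ee_pos: [520.1, 174.8, 168.0]
ee_rot: [-179.8, -0.5, -179.8]
ft_force: [2.5, 1.8, -4.4]
grip_width: 40.3
gripper_force: 64.6
```

Call:
step_arm(motion=[-50,0,0,0,0,0,0,-51,0,0,0,0,0,0,0,0,24,0,0,0,0,0,0,24,0,0,0,0,0,0,0,0,0,0,0])

```text
t: 36.88
ee_pos: [624.5, 179.8, 119.2]
ee_rot: [-179.9, -0.4, -179.6]
ft_force: [-1.0, -0.0, -5.4]
grip_width: 40.6
gripper_force: 64.4
```

Call:
step_arm(motion=[0,0,0,0,0,0,0,0,0,0,0,0,0,0,0,0,0,0,0,0,0,0,0,0,0,0,0,0,0,0,0,0,0,0,0])

```text
t: 37.5
ee_pos: [626.8, 180.6, 122.6]
ee_rot: [180.0, 0.0, -179.5]
ft_force: [0.0, 0.7, -6.1]
grip_width: 40.5
gripper_force: 64.4
```

Run:
```python
from h import *
go(625.0,179.4,83,180.3)
```

```text
turn [0.  0.  0.2] shift [ 1.8 -1.2 39.6] rows 0.6
```

Call:
step_arm(motion=[1.5,-1.2,20,0,0,0.2,0,0,0,14,0,0,0,0,0,0,5,0,0,0,0,0,0,0,0,0,0,0,0,0,0,0,0,0,0])

```text
t: 38.12
ee_pos: [625.7, 179.5, 83.8]
ee_rot: [180.0, 0.0, -179.7]
ft_force: [0.2, 0.3, -5.5]
grip_width: 40.5
gripper_force: 64.6
```

Call:
step_arm(motion=[0,0,0,0,0,0,0.75,0,0,0,0,0,0,0.75,0,0,0,0,0,0,0.75,0,0,-50,0,0,0,0.75,0,0,-55,0,0,0,0.75])

```text
t: 38.75
ee_pos: [624.7, 179.2, 188.9]
ee_rot: [-180.0, -0.1, -179.7]
ft_force: [0.5, 0.8, -0.3]
grip_width: 64.2
gripper_force: 0.0
```

Run:
```python
from h import *
c,im=snap('top','t3')
C.update({2:(457.3,256,-15.2),3:(470.7,142.1,-4)})
for k in (2,3): plate(c,im,k)
go(*off(2,70,0,150))
```

```text
2 [455.9 249.5] [ 86.1 127. ] -14.0
3 [470.5 141.8] [100.1 128.1] -4.5
turn [ 0.2  0.5 15.5] shift [115.1  28.1  47.7] rows 2.1
```

Call:
step_arm(motion=[0,0,0,0,0,8,0.75,0,0,0,0,0,7.5,0.75,58,14,0,0,0,0,0.75,57,14,0,0,0,0,0.75,0,0,25,0,0,0,0.75])

```text
t: 39.42
ee_pos: [519.8, 238.4, 164.9]
ee_rot: [179.9, 0.1, 165.0]
ft_force: [0.6, 0.3, 0.0]
grip_width: 64.2
gripper_force: 0.0
```

Call:
step_arm(motion=[0,0,0,0,0,0,0.75,0,0,0,0,0,0,0.75,0,0,0,0,0,0,0.75,0,0,0,0,0,0,0.75,0,0,0,0,0,0,0.75])

```text
t: 40.05
ee_pos: [521.9, 236.4, 163.6]
ee_rot: [180.0, 0.0, 164.8]
ft_force: [1.1, -1.2, -0.9]
grip_width: 64.3
gripper_force: 0.0
```

Run:
```python
from h import *
c,im=snap('wrist','c2')
C.update({2:(457.3,256,-15.2),3:(470.7,142.1,-4)})
for k in (2,3): 
    rc=plate(c,im,k)
    if k==2: C[2]=(*rc[0],-15.2)
go(*off(2,0,0,135))
```

```text
2 [455.3 256.2] [69.7 93.8] -15.2
3 [467.6 142. ] [70.4 95. ] -4.0
turn [0. 0. 0.] shift [69.4  1.7 28.5] rows 1.2
```

View pics/c2.png

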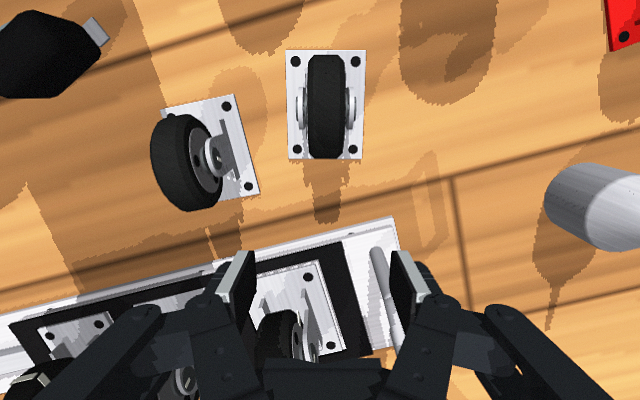

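Caster 2 is cleanly measured at (325,105), centre (455.3,256.2). I'm picking it up for the bin.

Call:
step_arm(motion=[35,1,0,0,0,0,0.75,34.5,0.7,0,0,0,0,0.75,0,0,0,0,0,0,0.75,0,0,50,0,0,0,0.75,0,0,50,0,0,0,0.75])

```text
t: 40.72
ee_pos: [456.7, 256.9, 63.1]
ee_rot: [179.9, 0.2, 164.8]
ft_force: [0.2, -0.4, 0.5]
grip_width: 63.7
gripper_force: 0.0
```

Call:
step_arm(motion=[0,0,36,0,0,0,0.75,0,0,0,0,0,0,0.75,0,0,0,0,0,0,0,0,0,0,0,0,0,0,0,0,0,0,0,0,0])

```text
t: 41.35
ee_pos: [456.2, 256.8, 29.0]
ee_rot: [179.9, 0.1, 164.8]
ft_force: [0.4, -2.0, 7.7]
grip_width: 40.7
gripper_force: 62.9
```

Call:
step_arm(motion=[0,0,0,0,0,0,0,0,0,-25,0,0,0,0,0,0,-60,0,0,0,0,0,0,-60,0,0,0,0,0,0,-25,0,0,-5,0])

```text
t: 41.98
ee_pos: [456.0, 257.0, 201.3]
ee_rot: [179.8, 0.2, 169.9]
ft_force: [0.6, 0.6, -7.2]
grip_width: 40.5
gripper_force: 64.0
```

Run:
```python
from h import *
s=r.get_state();print(s['grip_width'],s['joint_pos'].round())
go(411,-200,195,175)
```

```text
40.49418542750474 [ 29.  13. 108.   0.  59. -51.]
turn [ 0.2  0.2 -5.1] shift [   5.  -459.2    6.3] rows 7.4
```

Call:
step_arm(motion=[0,0,0,0,0,-10,0,4.5,-59.4,0,0,0,0,0,4.5,-59.4,0,0,0,0,0,4.5,-59.4,0,0,0,0,0,4.5,-59.4,0,0,0,0,0])

```text
t: 42.6
ee_pos: [435.3, 17.2, 197.6]
ee_rot: [180.0, 0.0, 179.9]
ft_force: [1.6, -0.1, -5.4]
grip_width: 40.4
gripper_force: 65.1
```

Call:
step_arm(motion=[4.5,-59.4,0,0,0,0,0,4.5,-59.4,0,0,0,0,0,4.5,-59.4,0,0,0,0,0,4.5,-59.4,0,0,0,0,0,4.5,-59.4,0,0,0,0,0])

```text
t: 43.22
ee_pos: [412.0, -279.8, 197.6]
ee_rot: [180.0, 0.0, 179.8]
ft_force: [1.4, 0.1, -5.8]
grip_width: 40.5
gripper_force: 65.1
```

Call:
step_arm(motion=[4.5,-59.4,0,0,0,0,0,0,0,0,0,0,0,0,0,0,0,0,0,0,0,0,0,0,0,0,0,0,0,0,0,0,0,0,0])

```text
t: 43.85
ee_pos: [408.3, -336.5, 197.5]
ee_rot: [180.0, -0.0, 179.9]
ft_force: [0.3, -0.3, -5.9]
grip_width: 39.9
gripper_force: 66.5
```

Run:
```python
from h import *
c,im=snap('wrist')
A=[(496,-250),(534,-505),(345,-531),(301,-279),(496,-250)]
p=proj(c,[(x,y,90) for x,y in A]).round().astype(int); cv2.polylines(im,[p],False,(0,255,0),1)
q=proj(c,[(411,-337,3),(427,-445,3)]).round().astype(int)
for u in q: cv2.circle(im,tuple(int(t) for t in u),4,(0,0,255),-1)
cv2.imwrite('pics/bin.png',im); print(p.tolist(),q.tolist()); s=r.get_state(); print(s['ee_pos'],s['ee_rot'],s['t'])
```

```text
[[419, 290], [144, 325], [69, 118], [403, 54], [419, 290]] [[322, 175], [224, 190]]
[ 408.36822602 -336.6402021   197.52140817] [1.79998284e+02 3.32506389e-03 1.79902999e+02] 43.9
```

View pics/bin.png

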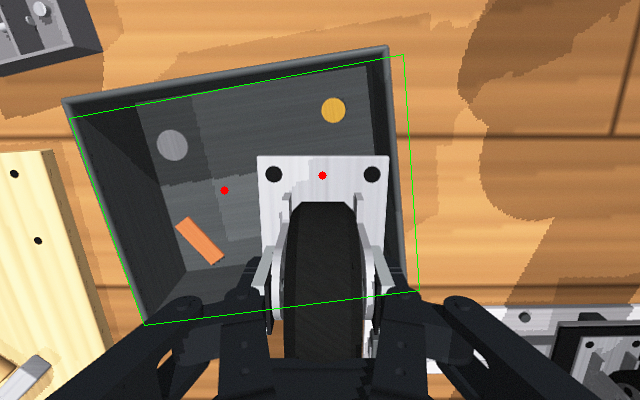

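The bin's rim in the view sits about 10 mm farther from the robot's left than my outline (right wall at x=390–405 px). I'll shift the drop points 10 mm to −y. The scraps at (172,145), (333,110) and (200,240) are flat.

Call:
step_arm(motion=[-3,-13,0,0,0,0,0,0,0,52,0,0,0,0,0,0,52,0,0,0,0,0,0,35,0,0,0,0,0,0,12,0,0,0,0])

```text
t: 44.52
ee_pos: [410.4, -350.3, 44.4]
ee_rot: [179.9, -0.1, 179.8]
ft_force: [0.3, 0.1, -5.8]
grip_width: 40.2
gripper_force: 66.2
```

Call:
step_arm(motion=[0,0,4,0,0,0,0,0,0,4,0,0,0,0,0,0,0,0,0,0,0.75,0,0,0,0,0,0,0.75,0,0,0,0,0,0,0.75])

```text
t: 45.15
ee_pos: [411.6, -351.0, 39.2]
ee_rot: [-179.9, 0.1, 179.8]
ft_force: [-0.5, 0.1, 0.2]
grip_width: 63.9
gripper_force: 0.0
```

Call:
step_arm(motion=[0,0,-60,0,0,0,0.75,0,0,-60,0,0,0,0.75,0,0,-30,0,0,0,0.75,0,59,0,0,0,0,0.75,0,59,0,0,0,0,0.75])

```text
t: 45.78
ee_pos: [411.6, -231.8, 189.3]
ee_rot: [-179.9, 0.1, 179.7]
ft_force: [0.6, 1.5, 0.8]
grip_width: 64.1
gripper_force: 0.0
```

Run:
```python
from h import *
C.update({3:(468.5,142,-4)}); go(*off(3,70,0,160))
```

```text
turn [-0.   0.1  3.7] shift [-100.7  376.8   29.3] rows 6.3
```

Call:
step_arm(motion=[0,0,0,0,0,3.7,0.75,-14,54,0,0,0,0,0.75,-14,54,0,0,0,0,0.75,-14,54,0,0,0,0,0.75,-14,54,0,0,0,0,0.75])

```text
t: 46.4
ee_pos: [482.5, -19.1, 189.0]
ee_rot: [-180.0, 0.1, 176.1]
ft_force: [0.8, 0.7, -0.3]
grip_width: 64.5
gripper_force: 0.0
```

Call:
step_arm(motion=[-15,54,0,0,0,0,0.75,-15,54,0,0,0,0,0.75,-14.7,53,28,0,0,0,0.75,0,0,0,0,0,0,0.75,0,0,0,0,0,0,0.75])

```text
t: 47.02
ee_pos: [537.1, 136.7, 160.4]
ee_rot: [-180.0, -0.0, 176.2]
ft_force: [-0.3, -1.0, 0.1]
grip_width: 64.2
gripper_force: 0.0
```

Run:
```python
from h import *
C.update({3:(468.5,142,-4)}); c,im=snap('wrist','c3'); rc=plate(c,im,3); C[3]=(*rc[0],-4)
go(*off(3,0,0,26))
```

```text
3 [467.4 141.8] [69.7 94.6] -4.0
turn [-0.   0.   0.1] shift [ 70.    0.7 134.8] rows 2.4
```

Call:
step_arm(motion=[35,0.5,0,0,0,0,0.75,35,0,0,0,0,0,0.75,0,0,0,0,0,0,0.75,0,0,50,0,0,0,0.75,0,0,50,0,0,0,0.75])

```text
t: 47.7
ee_pos: [470.0, 141.6, 60.8]
ee_rot: [179.9, 0.3, 176.1]
ft_force: [0.6, 1.2, -0.1]
grip_width: 64.0
gripper_force: 0.0
```

Call:
step_arm(motion=[0,0,34,0,0,0,0.75,0,0,0,0,0,0,0.75,0,0,0,0,0,0,0,0,0,0,0,0,0,0,0,0,0,0,0,0,0])

```text
t: 48.32
ee_pos: [469.3, 142.3, 28.1]
ee_rot: [179.9, 0.2, 176.1]
ft_force: [1.2, -1.8, 7.6]
grip_width: 40.4
gripper_force: 63.0
```

Call:
step_arm(motion=[0,0,0,0,0,0,0,0,0,-25,0,0,0,0,0,0,-60,0,0,0,0,0,0,-60,0,0,0,0,0,0,-27,0,0,-3.8,0])

```text
t: 48.95
ee_pos: [468.5, 142.3, 202.1]
ee_rot: [179.9, 0.3, -180.0]
ft_force: [0.1, 0.0, -8.0]
grip_width: 40.3
gripper_force: 64.4
```

Run:
```python
from h import *
s=r.get_state();print(s['grip_width'])
go(425,-450,197,180)
```

```text
40.323592041334955
turn [0.1 0.3 0. ] shift [  43.5 -592.3    5.1] rows 9.6
```

Call:
step_arm(motion=[4.3,-59.2,0,0,0,0,0,4.3,-59.2,0,0,0,0,0,4.3,-59.2,0,0,0,0,0,4.3,-59.2,0,0,0,0,0,4.3,-59.2,0,0,0,0,0])

```text
t: 49.58
ee_pos: [444.7, -155.6, 198.7]
ee_rot: [180.0, 0.0, 179.9]
ft_force: [1.7, 0.5, -7.5]
grip_width: 40.6
gripper_force: 64.9
```

Call:
step_arm(motion=[4.3,-59.2,0,0,0,0,0,4.3,-59.2,0,0,0,0,0,4.3,-59.2,0,0,0,0,0,4.3,-59.2,0,0,0,0,0,4.3,-59.2,0,0,0,0,0])

```text
t: 50.2
ee_pos: [422.8, -451.3, 198.4]
ee_rot: [180.0, -0.0, 179.9]
ft_force: [2.1, 0.6, -6.0]
grip_width: 40.5
gripper_force: 64.9
```

Call:
step_arm(motion=[0,0,0,0,0,0,0,0,0,0,0,0,0,0,0,0,52,0,0,0,0,0,0,52,0,0,0,0,0,0,30,0,0,0,0])

```text
t: 50.82
ee_pos: [422.9, -446.9, 62.0]
ee_rot: [179.8, -0.2, -180.0]
ft_force: [0.3, 0.4, -6.7]
grip_width: 40.2
gripper_force: 66.4
```

Run:
```python
from h import *
go(425,-450,41,180)
```

```text
turn [ 0.2 -0.2  0. ] shift [-2.1 -3.1 21. ] rows 0.3
```

Call:
step_arm(motion=[-2,-3,12,0,0,0,0,0,0,6,0,0,0,0,0,0,0,0,0,0,0.75,0,0,0,0,0,0,0.75,0,0,0,0,0,0,0.75])

```text
t: 51.45
ee_pos: [426.4, -453.7, 47.8]
ee_rot: [-179.9, 0.1, 179.9]
ft_force: [0.5, 0.2, 0.5]
grip_width: 64.0
gripper_force: 0.0
```

Call:
step_arm(motion=[0,0,-60,0,0,0,0.75,0,0,-60,0,0,0,0.75,0,0,-50,0,0,0,0.5,0,0,0,0,0,0,0.5,0,0,0,0,0,0,0.5])

```text
t: 52.08
ee_pos: [425.6, -452.8, 216.5]
ee_rot: [-180.0, 0.0, 179.9]
ft_force: [0.2, 0.9, 0.0]
grip_width: 42.6
gripper_force: 0.0
```

Run:
```python
from h import *
snap('wrist','bin2'); go(625.5,267.4,210,180.3)
```

```text
turn [ 0.1 -0.1 -0.4] shift [-204.   718.7    5.5] rows 12.1
```

View pics/bin2.png

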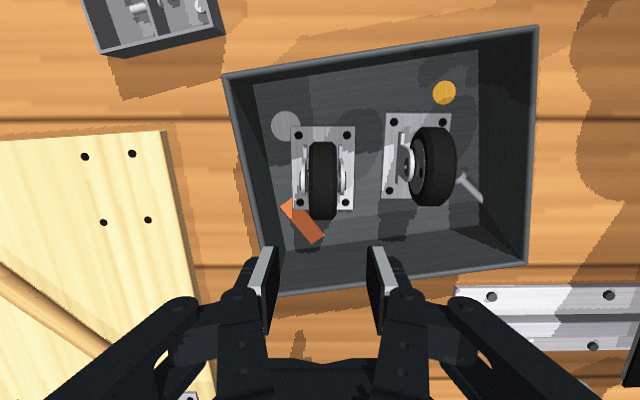

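Both binding casters stand in the bin at (322,170) and (425,160). Now a look at the carrier before sliding it.

Call:
step_arm(motion=[-16,52.8,-8.4,0,0,-0.4,0.5,-16,52.8,-8.4,0,0,0,0.5,-16,52.8,-8.4,0,0,0,0.5,-16,52.8,-8.4,0,0,0,0.5,-16,52.8,-8.4,0,0,0,0.5])

```text
t: 52.75
ee_pos: [504.2, -186.6, 257.0]
ee_rot: [179.9, -0.1, -179.7]
ft_force: [0.2, -0.1, -1.3]
grip_width: 42.6
gripper_force: 0.0
```

Call:
step_arm(motion=[-16,52.8,-8.4,0,0,0,0.5,-16,52.8,-8.4,0,0,0,0.5,-16,52.8,-8.4,0,0,0,0.5,-16,52.8,-8.4,0,0,0,0.5,-16,52.8,-8.4,0,0,0,0.5])

```text
t: 53.38
ee_pos: [582.8, 77.6, 298.9]
ee_rot: [-180.0, -0.2, -179.7]
ft_force: [-0.3, -0.2, -0.5]
grip_width: 42.5
gripper_force: 0.0
```

Call:
step_arm(motion=[0,0,0,0,0,0,0.5,0,0,0,0,0,0,0.5,0,0,0,0,0,0,0.5,0,0,0,0,0,0,0.5,0,0,0,0,0,0,0.5])

```text
t: 54.0
ee_pos: [583.1, 75.1, 300.4]
ee_rot: [-180.0, -0.0, -179.7]
ft_force: [-1.2, 0.5, 0.7]
grip_width: 42.6
gripper_force: 0.0
```

Run:
```python
from h import *
c,im=snap('wrist'); 
P=proj(c,[[625.5+dx,267.4,123] for dx in (-42,0,42)]).round().astype(int); cr=im[80:320,120:620].copy()
for p in P: cv2.circle(cr,(int(p[0])-120,int(p[1])-80),2,(0,0,255),-1)
for b in (-21.5,78.7,179.4):
    q=proj(c,[[625.6+i,b+j,60] for i,j in [(47.5,35),(47.5,-35),(-47.5,-35),(-47.5,35)]]).round().astype(int)-[120,80]
    cv2.polylines(cr,[q.astype(np.int32)],True,(0,255,0),1)
cv2.imwrite('pics/car2.png',cv2.resize(cr,(800,384),interpolation=cv2.INTER_CUBIC)); go(625.5,267.4,165,180.3); print(P.tolist())
```

```text
turn [-0.  0. -0.] shift [-43.3 191.9 135.4] rows 3.9
[[510, 178], [503, 216], [496, 252]]
```

View pics/car2.png

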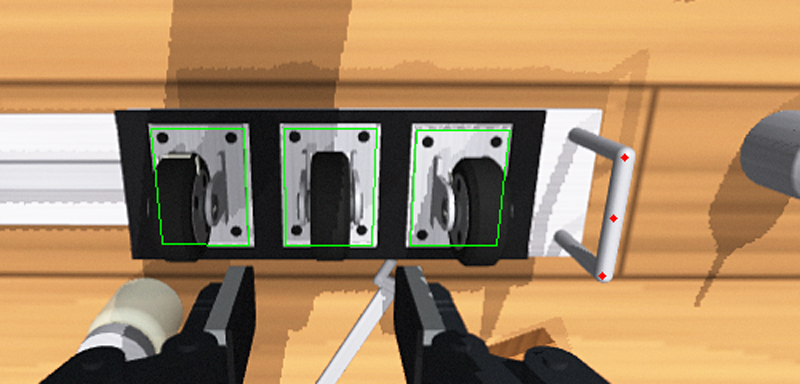

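All three casters stand inside their bays, and the handle matches my prediction (red dots at (613,218) in the crop). I'll pinch the handle and slide.

Call:
step_arm(motion=[-10.8,48,15,0,0,0,0.5,-10.8,48,15,0,0,0,0.5,-10.8,48,15,0,0,0,0.5,-11,48,15,0,0,0,0.5,0,0,50,0,0,0,0.5])

```text
t: 54.68
ee_pos: [627.9, 272.2, 192.1]
ee_rot: [179.8, 0.4, -179.5]
ft_force: [0.7, -0.4, -0.8]
grip_width: 42.7
gripper_force: 0.0
```

Call:
step_arm(motion=[0,0,0,0,0,0,0.5,0,0,25,0,0,0,0.5,0,0,30,0,0,0,0.5,0,0,28,0,0,0,0.5,0,0,0,0,0,0,0.5])

```text
t: 55.3
ee_pos: [625.1, 267.0, 107.4]
ee_rot: [-179.9, -0.1, -179.7]
ft_force: [-0.5, -0.1, 0.5]
grip_width: 42.3
gripper_force: 0.0
```

Call:
step_arm(motion=[0,0,0,0,0,0,0,0,0,0,0,0,0,0,0,0,0,0,0,0,0,0,0,0,0,0,0,0,0,0,0,0,0,0,0], newtons=40)

```text
t: 55.92
ee_pos: [626.8, 268.2, 109.8]
ee_rot: [180.0, 0.2, -179.7]
ft_force: [-0.6, -1.8, 5.7]
grip_width: 10.3
gripper_force: 39.0
```

Call:
step_arm(motion=[0,-8,0,0,0,0,0,0,-14,0,0,0,0,0,0,-20,0,0,0,0,0,0,-22,0,0,0,0,0,0,-22,0,0,0,0,0])

```text
t: 56.55
ee_pos: [627.2, 182.3, 109.8]
ee_rot: [179.9, 0.2, -179.7]
ft_force: [-0.1, 2.5, 6.8]
grip_width: 10.2
gripper_force: 39.8
```

Call:
step_arm(motion=[0,-22,0,0,0,0,0,0,-22,0,0,0,0,0,0,-20,0,0,0,0,0,0,-14,0,0,0,0,0,0,-8,0,0,0,0,0])

```text
t: 57.18
ee_pos: [627.7, 96.3, 109.8]
ee_rot: [179.9, 0.2, -179.7]
ft_force: [-1.9, 3.5, 8.5]
grip_width: 10.1
gripper_force: 40.1
```

Call:
step_arm(motion=[0,-5,0,0,0,0,0,0,-3,0,0,0,0,0,0,0,0,0,0,0,0,0,0,0,0,0,0,0,0,0,0,0,0,0,0])

```text
t: 57.8
ee_pos: [627.7, 87.9, 109.8]
ee_rot: [-180.0, 0.2, -179.7]
ft_force: [-2.5, -1.9, 8.9]
grip_width: 10.5
gripper_force: 40.1
```

Call:
step_arm(motion=[0,0,0,0,0,0,0.5,0,0,0,0,0,0,0.5,0,0,0,0,0,0,0.5,0,0,-40,0,0,0,0.5,0,0,-60,0,0,0,0.5])

```text
t: 58.42
ee_pos: [625.1, 87.9, 206.5]
ee_rot: [-180.0, -0.3, -179.7]
ft_force: [1.5, -0.0, -0.1]
grip_width: 42.7
gripper_force: 0.0
```

Call:
step_arm(motion=[0,10,-60,0,0,0,0.5,0,30,-40,0,0,0,0.5,0,0,0,0,0,0,0.5,0,0,0,0,0,0,0.5,0,0,0,0,0,0,0.5])

```text
t: 59.05
ee_pos: [625.5, 127.5, 305.6]
ee_rot: [-180.0, -0.2, -179.7]
ft_force: [-0.6, -0.6, 0.7]
grip_width: 42.8
gripper_force: 0.0
```

Run:
```python
from h import *
c,im=snap('wrist'); cs,im2=snap('scene')
# handle position: bright bar segments near predicted handle on z=123, scanned along rail y at x=610..640
for name,cc,I in (('wrist',c,im),('scene',cs,im2)):
  for x in (605,625,645):
    ys=np.arange(60,125,1.); uv=proj(cc,[[x,y,123] for y in ys]).round().astype(int)
    v=[int(I[b,a].mean()) if 0<=a<640 and 0<=b<400 else -1 for a,b in uv]; print(name,x,[(int(y),q) for y,q in zip(ys,v)][::3])
```

```text
wrist 605 [(60, 16), (63, 18), (66, 16), (69, 23), (72, 106), (75, 185), (78, 188), (81, 122), (84, 163), (87, 158), (90, 139), (93, 98), (96, 244), (99, 240), (102, 239), (105, 240), (108, 244), (111, 198), (114, 196), (117, 198), (120, 197), (123, 223)]
wrist 625 [(60, 19), (63, 19), (66, 16), (69, 20), (72, 127), (75, 184), (78, 185), (81, 187), (84, 156), (87, 162), (90, 139), (93, 136), (96, 239), (99, 238), (102, 238), (105, 239), (108, 240), (111, 159), (114, 161), (117, 160), (120, 162), (123, 154)]
wrist 645 [(60, 19), (63, 19), (66, 14), (69, 19), (72, 29), (75, 190), (78, 187), (81, 152), (84, 160), (87, 158), (90, 143), (93, 133), (96, 141), (99, 174), (102, 224), (105, 240), (108, 240), (111, 85), (114, 105), (117, 105), (120, 106), (123, 105)]
scene 605 [(60, 91), (63, 92), (66, 91), (69, 91), (72, 93), (75, 79), (78, 84), (81, 91), (84, 104), (87, 118), (90, 116), (93, 108), (96, 124), (99, 131), (102, 129), (105, 129), (108, 132), (111, 131), (114, 130), (117, 130), (120, 129), (123, 131)]
scene 625 [(60, 139), (63, 139), (66, 139), (69, 140), (72, 112), (75, 91), (78, 90), (81, 83), (84, 111), (87, 119), (90, 111), (93, 102), (96, 110), (99, 125), (102, 127), (105, 126), (108, 126), (111, 120), (114, 122), (117, 114), (120, 113), (123, 113)]
scene 645 [(60, 138), (63, 139), (66, 140), (69, 138), (72, 139), (75, 139), (78, 139), (81, 119), (84, 113), (87, 119), (90, 113), (93, 101), (96, 93), (99, 91), (102, 92), (105, 91), (108, 92), (111, 94), (114, 101), (117, 103), (120, 101), (123, 104)]
```

```bash
python3 -c "
from h import *
c,im=snap('top')
for y in (-201.5,-101.3,-0.6): print([int(im[v,u].mean()) for u,v in proj(c,[[625,y,147],[600,y,130],[650,y,130],[592,y+27,60],[592,y-27,60]]).round().astype(int)])
print(r.close_job())"
```

```text
[36, 32, 25, 117, 116]
[34, 35, 24, 106, 116]
[22, 19, 20, 156, 47]
the job is handed in; nothing more can be done
None
```

The job is handed in after about 59 s of the 210 s: the free-running casters 1, 4 and 5 stand wheel-up in the carrier's bays, the binding casters 2 and 3 are in the scrap bin, and the carrier has been slid about 180 mm, to within about 1 mm of the fitting-station detent.

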